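# Unstack the lens barrels onto their inspection pads

## Task

Take apart the two stacks of lens barrels and set each barrel upright on the white foam pad whose disc has the same colour as the barrel's ring, in the middle of the disc. All five barrels must end up on their own pads, let go and standing still; do not tip any of them over on the way.

Things in the scene. Friction and masses are not known exactly. Their poses are not given: they have to be found in the camera images.
- barrel_red: loose lens barrel: an upright cylinder 60 mm in diameter and 32 mm tall, black, its top 10 mm and the outer ring of its top face red, with an amber glass in the middle of the top. Flat top and flat underside, round all the way up. Origin: centre of its underside, z up. It stands on the table at the bottom of a stack.
- barrel_blue: loose lens barrel: an upright cylinder 60 mm in diameter and 32 mm tall, black, its top 10 mm and the outer ring of its top face blue, with an amber glass in the middle of the top. Flat top and flat underside, round all the way up. Origin: centre of its underside, z up. It stands on the table at the bottom of a stack.
- barrel_yellow: loose lens barrel: an upright cylinder 46 mm in diameter and 30 mm tall, black, its top 10 mm and the outer ring of its top face yellow, with an amber glass in the middle of the top. Flat top and flat underside, round all the way up. Origin: centre of its underside, z up. It stands on one of the two 60 mm barrels (red or blue), centred within 2 mm.
- barrel_green: loose lens barrel: an upright cylinder 46 mm in diameter and 30 mm tall, black, its top 10 mm and the outer ring of its top face green, with an amber glass in the middle of the top. Flat top and flat underside, round all the way up. Origin: centre of its underside, z up. It stands on one of the two 60 mm barrels (red or blue), centred within 2 mm.
- barrel_purple: loose lens barrel: an upright cylinder 32 mm in diameter and 30 mm tall, black, its top 10 mm and the outer ring of its top face purple, with an amber glass in the middle of the top. Flat top and flat underside, round all the way up. Origin: centre of its underside, z up. It stands on the yellow barrel, centred within 2 mm.
- pad_red: white foam pad fixed to the table, 84 x 84 mm and 10 mm thick, with a red disc 74 mm in diameter in the middle of its flat top. Origin: centre of its underside, on the table (its top face is 10 mm higher); z up, x and y along its sides.
- pad_blue: white foam pad fixed to the table, 84 x 84 mm and 10 mm thick, with a blue disc 74 mm in diameter in the middle of its flat top. Origin: centre of its underside, on the table (its top face is 10 mm higher); z up, x and y along its sides.
- pad_yellow: white foam pad fixed to the table, 84 x 84 mm and 10 mm thick, with a yellow disc 60 mm in diameter in the middle of its flat top. Origin: centre of its underside, on the table (its top face is 10 mm higher); z up, x and y along its sides.
- pad_green: white foam pad fixed to the table, 84 x 84 mm and 10 mm thick, with a green disc 60 mm in diameter in the middle of its flat top. Origin: centre of its underside, on the table (its top face is 10 mm higher); z up, x and y along its sides.
- pad_purple: white foam pad fixed to the table, 84 x 84 mm and 10 mm thick, with a purple disc 46 mm in diameter in the middle of its flat top. Origin: centre of its underside, on the table (its top face is 10 mm higher); z up, x and y along its sides.

How it is judged:
By the outcome, as a careful person would: the job done as asked, in the order asked, and still so for the second after the job is handed in, with the robot touching nothing.
It also fails if it takes over 128 s, if anything falls off the work surface, if the arm or the gripper's body presses on something with over 40 N, if the wrist force passes 120 N, or if a joint passes its speed limit or range.

## Robot

A 6-joint arm with a two-finger parallel gripper is mounted at the origin on the work surface. World frame = base frame: x ahead of the robot, y to its left, z up, the work surface at z = 0. Lengths are in m, angles in rad, forces in N, time in s.
With the tool pointing down it reaches from about 0.275 to 0.75 m from the base axis. Payload 10.2 kg.
Tool frame: the origin (TCP) lies on the centre line of the jaws, within the pads' length; the fingertips stand 17 mm ahead of it and the grasp point (between the pads) lies 2 mm behind it; z points along the fingers, y is the direction in which the jaws open and shut (so a half turn about z gives the same grasp; the last joint's range is limited). The gripper opens to 85 mm and grips with 20 to 120 N. Pads are 22 mm wide; open, the fingers measure 114 mm over their backs; the gripper's body (76 mm by 85 mm) begins 54 mm behind the grasp point. The pads swing forward as they close: fully open they stand 13 mm farther back than shut.
Start: joints at [-1.452, 0.313, 1.498, -0, 1.331, -0.223], TCP at [0.176, -0.495, 0.248] pointing down, gripper open.
Joint ranges: [-2.94, 2.94], [-0.97, 2.17], [0.19, 2.56], [-1.23, 4.37], [0.02, 3.11], [-2.88, 2.88]. Speed limits (rad/s): [2.39, 2.39, 3.01, 3.14, 3.14, 3.14].

## Interface

Orientations are given as a 3x3 rotation matrix whose columns are the frame's x, y, z axes.
In Python, from station import r gives the robot as it stands.
- The arm moves only by the shell command python3 -m jog 'ROWS' [FORCE]. ROWS is text: rows parted by semicolons, each of 7 numbers parted by spaces: the turn, a rotation vector about the tool's x, y, z scaled (see below), then the shift along the tool's x, y, z scaled (see below), then the opening, from -1 (shut) to 1 (fully open), so that 0 is half open. In form: ax ay az tx ty tz claw; .... A call has 1 to 8 rows; each row shifts and turns the pose as measured when the row begins, along the tool's axes as they then stand; what a row does not reach is not made up. The controller multiplies each number of a shift by 0.04 m and each number of a turn by 6 degrees. A row lasts 1/10 s, in which the tool goes at most 50 mm and 8.59 degrees, less where a joint would pass 70% of its speed; a pose out of reach is approached as far as the arm can. A call with a number of a shift or a turn outside -1 to 1 is refused whole. A call with a gripper value outside its range is refused whole. The fingers move at their own pace and stop on an object; FORCE is the grip in N (left out, the last holds). Time passes only in rows, so rows that do not move let the fingers close. It gives the time, the measured TCP pose, the force and the opening at its end, in the units of the state.
- r.get_obs(): the state, without advancing time (a new reading comes with each control period).
- r.grab_frame(name): name is "side" or "top" or "wrist"; returns a dict with "image" (420x560x3 uint8, red, green, blue), "mtx" (3x3 intrinsics, pixels), "cam_to_world" (4x4, takes a point from camera to world coordinates). Camera axes: x right, y down, z forward; pixel columns grow to the right and rows downward; lengths in m; the calibration is good to about 2 mm. A picture is of the moment at which its call begins. There is no depth.
- r.finish_job(): hands the job in, once; it reports no verdict.
Trained networks look in the newest picture that a camera, given by its name, has taken for a name from the list of things; names that differ only in an ending like _2 or _b are one class to them, and where a whole thing is asked for, a point or a joint stands for the part that bears it (a point fixed in the world has none). Each returns a list of dicts, best first, with "p" (0 to 1); they miss things now and then, are a little off and sometimes report something else, mostly with a low value. They report only what shows in the picture. A call takes as long as a camera call.
- r.spot_in(camera, target): "at" ([x, y, z] in m, in world coordinates, good to about 4 mm: the middle of the surface that is visible of it).
The state is a dict: "time_s": time; "joint_pos": joint angles; "qd": joint speeds; "effort": joint torques, N m; "tcp_pos": TCP position; "ee_rot": TCP orientation; "contact_force": force on the tool from outside, world axes, zero at the start; "ft_torque": the same for the moment, N m; "grip_width": opening from 0.0 (shut) to 1.0 (fully open).
Only numpy, scipy, OpenCV 4.12 (cv2) and the standard library are available. Lean on these libraries where they do the work, as an engineer would, in place of code of your own. Each camera call takes 0.05 s, during which the arm holds its last target. There are 200 camera calls.

## Working session

There is one attempt and no reset: what is moved stays moved. The work goes in short steps, Python scripts to look and compute and a shell command to move; the robot and the scene stay as the last step left them, time stands still between calls to the robot, and variables do not carry over. Pictures are saved under pics/ and viewed, about 12 in all and at most 16, crops included, and the job is handed in when it is done.

```bash
mkdir -p pics; ls
python3 - <<'E'
from station import r
import cv2, numpy as np
o=r.get_obs(); print({k:np.round(v,3).tolist() for k,v in o.items()})
for c in ["top","side"]:
    f=r.grab_frame(c); cv2.imwrite(f"pics/{c}0.png",f["image"][:,:,::-1])
    print(c,np.round(f["mtx"],1).tolist(),np.round(f["cam_to_world"],3).tolist())
    for n in ["red","blue","yellow","green","purple"]:
        for k in ["barrel_","pad_"]:
            print(k+n,[(np.round(d["at"],3).tolist(),round(d["p"],2)) for d in r.spot_in(c,k+n)[:2]])
E
```

```text
pics
{'time_s': 0.0, 'joint_pos': [-1.452, 0.313, 1.498, 0.0, 1.331, -0.223], 'qd': [0.0, -0.0, -0.002, -0.003, -0.0, 0.0], 'effort': [0.0, -41.227, -25.974, -0.0, 0.004, -0.0], 'tcp_pos': [0.176, -0.494, 0.248], 'ee_rot': [[0.942, 0.335, -0.0], [0.335, -0.942, 0.001], [0.0, -0.001, -1.0]], 'contact_force': [-0.742, -0.048, -0.874], 'ft_torque': [-0.034, 0.026, 0.036], 'grip_width': 0.995}
top [[536.3, 0.0, 272.4], [0.0, 536.3, 208.6], [0.0, 0.0, 1.0]] [[0.002, -0.991, 0.136, 0.362], [-1.0, -0.006, -0.025, 0.021], [0.026, -0.135, -0.99, 1.278], [0.0, 0.0, 0.0, 1.0]]
barrel_red []
pad_red [([0.46, -0.113, 0.011], 0.91)]
barrel_blue [([0.605, 0.187, 0.03], 0.79)]
pad_blue [([0.597, -0.199, 0.012], 0.94)]
barrel_yellow [([0.615, 0.191, 0.062], 0.45)]
pad_yellow [([0.464, 0.093, 0.01], 0.68)]
barrel_green [([0.45, -0.278, 0.065], 0.81)]
pad_green [([0.597, -0.016, 0.01], 0.74), ([0.443, -0.268, 0.032], 0.5)]
barrel_purple [([0.62, 0.206, 0.092], 0.53)]
pad_purple [([0.44, 0.303, 0.012], 0.63)]
side [[508.2, 0.0, 271.1], [0.0, 508.2, 213.3], [0.0, 0.0, 1.0]] [[0.961, -0.166, 0.223, 0.336], [-0.277, -0.629, 0.726, -0.709], [0.019, -0.76, -0.65, 0.703], [0.0, 0.0, 0.0, 1.0]]
barrel_red [([0.444, -0.31, 0.026], 0.94)]
pad_red [([0.459, -0.122, 0.009], 0.78)]
barrel_blue [([0.618, 0.176, 0.024], 0.86)]
pad_blue [([0.601, -0.201, 0.01], 0.69)]
barrel_yellow [([0.619, 0.181, 0.05], 0.62), ([0.621, 0.195, 0.087], 0.54)]
pad_yellow [([0.465, 0.085, 0.005], 0.9), ([0.623, 0.195, 0.086], 0.18)]
barrel_green [([0.447, -0.295, 0.064], 0.55)]
pad_green [([0.624, 0.195, 0.083], 0.73), ([0.598, -0.022, 0.01], 0.66)]
barrel_purple [([0.621, 0.195, 0.089], 0.6)]
pad_purple [([0.442, 0.294, 0.011], 0.72)]
```

View pics/top0.png

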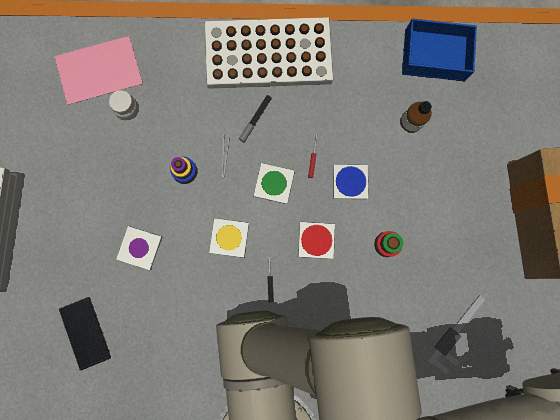

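View pics/side0.png

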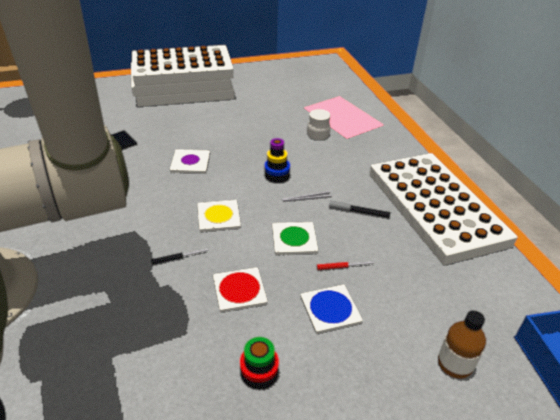

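The top view shows purple/yellow/blue stacked at about (183,167) and green/red at about (389,243). The discs are red (317,240), blue (351,181), yellow (229,238), green (274,183) and purple (139,248). The side view shows the same layout. Next I'll measure the discs and glass centres precisely.

```bash
cat > m.py <<'E'
from station import r
import cv2, numpy as np
HUE={"red":(172,8),"yellow":(22,35),"green":(50,85),"blue":(100,128),"purple":(132,165)}
def mask(img,c):
    h,s,v=cv2.split(cv2.cvtColor(img,cv2.COLOR_RGB2HSV)); a,b=HUE[c]
    m=((h>=a)&(h<=b)) if a<b else ((h>=a)|(h<=b))
    return (m&(s>110)&(v>50)).astype(np.uint8)*255
def proj(f,p):
    T=np.linalg.inv(f["cam_to_world"]); q=f["mtx"]@(T[:3,:3]@p+T[:3,3]); return q[:2]/q[2]
def back(f,uv,z):
    uv=np.atleast_2d(uv).astype(float); M=f["cam_to_world"]
    d=np.c_[uv,np.ones(len(uv))]@np.linalg.inv(f["mtx"]).T@M[:3,:3].T
    return (M[:3,3]+d*((z-M[2,3])/d[:,2])[:,None])[:,:2]
def circ(f,c,z,near,hole=False,tol=0.04):
    """centre, radius (m) on plane z of coloured disc (or of the hole in a ring) near a point"""
    cs,h=cv2.findContours(mask(f["image"],c),cv2.RETR_CCOMP,cv2.CHAIN_APPROX_NONE); best=None
    for k,q in enumerate(cs):
        if (h[0][k][3]>=0)!=hole or len(q)<10: continue
        uv=cv2.fitEllipse(q)[0]
        # ellipse of contour taken on the plane, in units of 0.1 mm
        P=back(f,q[:,0],z); e=cv2.fitEllipse((P*1e4).astype(np.float32))
        ctr=np.array(e[0])/1e4
        if np.hypot(*(ctr-near))<tol and (best is None or len(q)>best[2]): best=(ctr,np.array(e[1])/2e4,len(q))
    return best
def show(name,f):
    cv2.imwrite(f"pics/{name}.png",f["image"][:,:,::-1])
def shift(target):
    o=r.get_obs(); d=o["ee_rot"].T@(np.array(target)-o["tcp_pos"]) if not isinstance(o["ee_rot"],list) else np.array(o["ee_rot"]).T@(np.array(target)-np.array(o["tcp_pos"]))
    return np.round(d/0.04,2)
E
python3 - <<'E'
from m import *
D={"red":(.46,-.117),"blue":(.599,-.2),"yellow":(.464,.089),"green":(.597,-.02),"purple":(.441,.298)}
for c in ["top","side"]:
    f=r.grab_frame(c)
    for n,p in D.items():
        b=circ(f,n,.010,p,tol=.02); print(c,n,b and (b[0].round(4),b[1].round(4)))
    for n,z,p in [("green",.062,(.447,-.286)),("purple",.092,(.62,.195))]:
        b=circ(f,n,z,p,True); print(c,"top of",n,b and (b[0].round(4),b[1].round(4)))
print(shift((.447,-.286,.2)))
E
```

```text
top red (array([ 0.4615, -0.1154]), array([0.0358, 0.036 ]))
top blue (array([ 0.6042, -0.1998]), array([0.0352, 0.0358]))
top yellow (array([0.4667, 0.0928]), array([0.0288, 0.029 ]))
top green (array([ 0.5987, -0.0136]), array([0.0281, 0.0284]))
top purple (array([0.4413, 0.3044]), array([0.021 , 0.0216]))
top top of green (array([ 0.452 , -0.2853]), array([0.0151, 0.0162]))
top top of purple (array([0.6254, 0.2045]), array([0.0101, 0.0106]))
side red (array([ 0.4616, -0.1142]), array([0.0352, 0.0356]))
side blue (array([ 0.6043, -0.1985]), array([0.0345, 0.0352]))
side yellow (array([0.4663, 0.0939]), array([0.0279, 0.0282]))
side green (array([ 0.5987, -0.0127]), array([0.0267, 0.0272]))
side purple (array([0.4414, 0.3061]), array([0.0174, 0.0197]))
side top of green (array([ 0.4523, -0.284 ]), array([0.0141, 0.0144]))
side top of purple (array([0.6254, 0.2075]), array([0.0075, 0.0088]))
[ 8.13 -2.64  1.21]
```

```bash
python3 -m jog '0 0 0 1 -0.33 0.25 1;0 0 0 1 -0.33 0.25 1;0 0 0 1 -0.33 0.25 1;0 0 0 1 -0.33 0.25 1;0 0 0 1 -0.33 0.25 1;0 0 0 1 -0.33 0.25 1;0 0 0 1 -0.33 0.25 1;0 0 0 1 -0.33 0.25 1' 40
python3 - <<'E'
from m import *
print(shift((.452,-.2847,.14)))
print(r.get_obs()["joint_pos"])
E
```

```text
time_s: 2.0
tcp_pos: [0.4489, -0.2848, 0.1664]
ee_rot: [[0.945, 0.326, 0.001], [0.326, -0.945, -0.006], [-0.0, 0.006, -1.0]]
contact_force: [0.7, -1.0, -0.2]
grip_width: 1.003
[0.07 0.02 0.66]
[-0.78461254  0.40314937  1.59516452 -0.00320969  1.13830467  0.45494556]
```

```bash
python3 -m jog '0 0 0 0.07 0.02 0.66 1;0 0 0 0 0 0 1'
python3 - <<'E'
from m import *
f=r.grab_frame("wrist"); show("w1",f)
b=circ(f,"green",.062,(.452,-.285),True); print(b)
print(shift((.452,-.2847,.054)), r.get_obs()["ee_rot"])
E
```

```text
time_s: 2.2
tcp_pos: [0.455, -0.2808, 0.1383]
ee_rot: [[0.943, 0.333, 0.001], [0.333, -0.943, -0.004], [-0.0, 0.004, -1.0]]
contact_force: [-1.2, -0.1, 0.4]
grip_width: 1.005
(array([ 0.45119487, -0.28504724]), array([0.01451077, 0.01461476]), 123)
[-0.11  0.03  2.16] [[ 0.94328058  0.3319767   0.00363442]
 [ 0.331994   -0.94326    -0.00636863]
 [ 0.00131397  0.00721401 -0.99997312]]
```

View pics/w1.png

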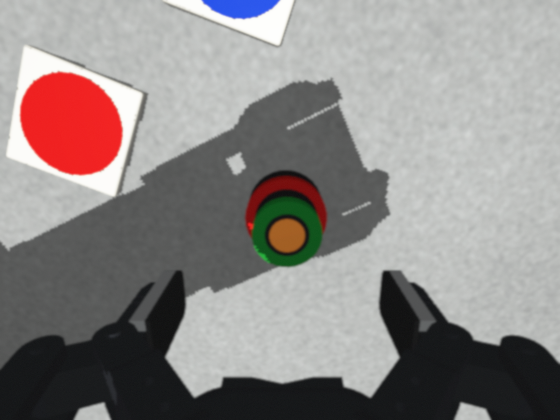

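The wrist view shows the green barrel on red at (287,235), between the open jaws, and matches the other cameras to within 1 mm. I'm descending.

```bash
python3 -m jog '0 0 0 -0.11 0.03 0.4 1;0 0 0 0 0 0.8 1;0 0 0 0 0 0.7 1;0 0 0 0 0 0 1'; python3 -c "
from m import *
print(shift((.4515,-.285,.054)))"
```

```text
time_s: 2.65
tcp_pos: [0.4524, -0.2897, 0.0689]
ee_rot: [[0.945, 0.328, 0.011], [0.328, -0.944, -0.014], [0.005, 0.016, -1.0]]
contact_force: [-0.8, -0.8, 0.6]
grip_width: 0.999
[ 0.01 -0.12  0.37]
```

```bash
cat >> m.py <<'E'
from scipy.spatial.transform import Rotation
def shift(target):
    o=r.get_obs(); R=np.array(o["ee_rot"]); p=np.array(o["tcp_pos"])
    a=np.arctan2(.333,.943); c,s=np.cos(a),np.sin(a)
    w=Rotation.from_matrix(R.T@np.array([[c,s,0],[s,-c,0],[0,0,-1]])).as_rotvec(degrees=True)/6
    return "turn",np.round(w,2).tolist(),"shift",np.round(R.T@(np.array(target)-p)/.04,2).tolist(),"tcp",p.round(4).tolist(),"F",np.round(o["contact_force"],1).tolist(),"w",round(float(o["grip_width"]),3)
E
python3 -c "
from m import *
print(shift((.4515,-.285,.054)))"
```

```text
('turn', [0.16, -0.05, -0.05], 'shift', [0.01, -0.12, 0.37], 'tcp', [0.4524, -0.2897, 0.0689], 'F', [-0.8, -0.8, 0.6], 'w', 0.999)
```

```bash
python3 -m jog '0.16 -0.05 -0.05 0.01 -0.12 0.37 1;0 0 0 0 0 0 1'; python3 -c "
from m import *
print(shift((.4515,-.285,.054)))"
```

```text
time_s: 2.85
tcp_pos: [0.4517, -0.2868, 0.0563]
ee_rot: [[0.943, 0.332, 0.002], [0.332, -0.943, -0.001], [0.002, 0.002, -1.0]]
contact_force: [0.1, 0.3, 0.8]
grip_width: 1.002
('turn', [0.02, -0.01, -0.01], 'shift', [0.01, -0.05, 0.06], 'tcp', [0.4517, -0.2868, 0.0563], 'F', [0.1, 0.3, 0.8], 'w', 1.002)
```

```bash
python3 -m jog '0 0 0 0 -0.05 0.06 0.4;0 0 0 0 0 0 0.2;0 0 0 0 0 0 -1;0 0 0 0 0 0 -1;0 0 0 0 0 0 -1;0 0 0 0 0 0 -1;0 0 0 0 0 0 -1' 35; python3 -c "
from m import *
print(shift((.4515,-.285,.14)))"
```

```text
time_s: 3.55
tcp_pos: [0.4521, -0.286, 0.0572]
ee_rot: [[0.943, 0.332, 0.006], [0.332, -0.943, -0.005], [0.004, 0.007, -1.0]]
contact_force: [0.4, -0.2, -1.1]
grip_width: 0.525
('turn', [0.07, -0.04, -0.01], 'shift', [0.0, -0.02, -2.07], 'tcp', [0.4521, -0.286, 0.0572], 'F', [0.4, -0.2, -1.1], 'w', 0.525)
```

```bash
python3 -m jog '0.05 -0.03 0 0 0 -0.5 -1;0 0 0 0 0 -0.8 -1;0 0 0 0 0 -0.4 -1;0 0 0 0 0 0 -1' && python3 -m jog '0 0 0 0.4 -0.36 0 -1;0 0 0 0.75 -0.68 0 -1;0 0 0 0.8 -0.74 0 -1;0 0 0 0.8 -0.74 0 -1;0 0 0 0.8 -0.74 0 -1;0 0 0 0.8 -0.74 0 -1;0 0 0 0.6 -0.5 0 -1;0 0 0 0 0 0 -1'; python3 -c "
from m import *
print(shift((.5987,-.0132,.07)))"
```

```text
time_s: 3.95
tcp_pos: [0.4514, -0.2854, 0.1264]
ee_rot: [[0.943, 0.332, -0.001], [0.332, -0.943, 0.001], [-0.001, -0.001, -1.0]]
contact_force: [0.2, 0.3, -0.7]
grip_width: 0.526
time_s: 4.75
tcp_pos: [0.5807, -0.0408, 0.1177]
ee_rot: [[0.945, 0.328, -0.009], [0.328, -0.945, 0.004], [-0.007, -0.007, -1.0]]
contact_force: [0.6, 0.5, -1.0]
grip_width: 0.524
('turn', [-0.07, 0.07, -0.05], 'shift', [0.66, -0.5, 1.19], 'tcp', [0.5807, -0.0408, 0.1177], 'F', [0.6, 0.5, -1.0], 'w', 0.524)
```

```bash
python3 -m jog '-0.07 0.07 -0.05 0.66 -0.5 0.3 -1;0 0 0 0 0 0.5 -1;0 0 0 0 0 0 -1'
python3 - <<'E'
from m import *
f=r.grab_frame("wrist"); show("w2",f)
o=r.get_obs(); t=np.array(o["tcp_pos"]); print(circ(f,"green",t[2]+.008,t[:2],True),circ(f,"green",t[2]+.008,t[:2]))
print(shift((.5987,-.0132,.036)))
E
```

```text
time_s: 5.05
tcp_pos: [0.5984, -0.0122, 0.0815]
ee_rot: [[0.942, 0.334, -0.003], [0.334, -0.942, -0.0], [-0.003, -0.001, -1.0]]
contact_force: [-0.4, 0.1, -1.7]
grip_width: 0.522
(array([ 0.60073364, -0.01073278]), array([0.01386801, 0.01411373]), 186) (array([ 0.60281387, -0.00994519]), array([0.02169501, 0.02390245]), 308)
('turn', [0.0, 0.01, 0.01], 'shift', [-0.02, 0.02, 1.18], 'tcp', [0.5992, -0.0123, 0.0831], 'F', [0.5, 0.2, -0.1], 'w', 0.526)
```

View pics/w2.png

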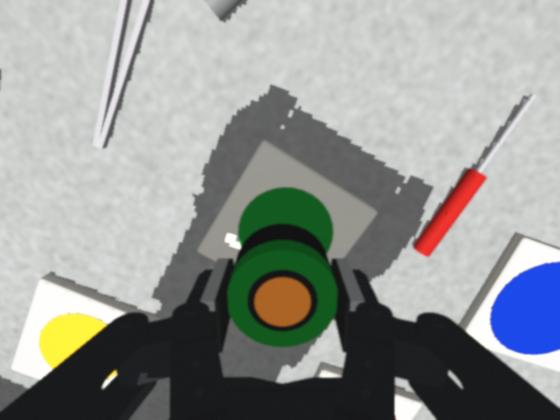

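The green barrel is held upright at (283,300), with the green disc behind it at (286,225). I'm lowering it.

```bash
python3 -m jog '0 0 0 -0.06 0.02 0.5 -1;0 0 0 0 0 0.4 -1;0 0 0 0 0 0.2 -1;0 0 0 0 0 0 -1'; python3 -c "
from m import *
print(shift((.5977,-.0142,.034)))"
```

```text
time_s: 5.5
tcp_pos: [0.5978, -0.0169, 0.0406]
ee_rot: [[0.944, 0.331, 0.003], [0.331, -0.944, -0.002], [0.003, 0.002, -1.0]]
contact_force: [0.7, 0.6, -1.0]
grip_width: 0.529
('turn', [0.02, -0.02, -0.02], 'shift', [0.02, -0.06, 0.17], 'tcp', [0.5978, -0.0169, 0.0406], 'F', [0.7, 0.6, -1.0], 'w', 0.529)
```

```bash
python3 -m jog '0.02 -0.02 0 0.02 -0.06 0.1 -1;0 0 0 0 0 0 -1;0 0 0 0 0 0.05 -1;0 0 0 0 0 0 -1'; python3 -c "
from m import *
print(shift((.5977,-.0142,.034)))"
```

```text
time_s: 5.9
tcp_pos: [0.599, -0.015, 0.0369]
ee_rot: [[0.944, 0.33, 0.004], [0.33, -0.944, -0.001], [0.004, 0.002, -1.0]]
contact_force: [0.2, -0.3, -1.6]
grip_width: 0.521
('turn', [0.02, -0.03, -0.03], 'shift', [-0.02, -0.03, 0.07], 'tcp', [0.599, -0.015, 0.0369], 'F', [0.2, -0.3, -1.6], 'w', 0.521)
```

```bash
for i in 1; do python3 -m jog '0 0 0 -0.02 -0.02 0.06 -1;0 0 0 0 0 0 -1'; python3 -m jog '0 0 0 0 0 0.04 -1;0 0 0 0 0 0 -1';python3 -m jog '0 0 0 0 0 0.04 -1;0 0 0 0 0 0 -1'; done | grep -E 'tcp|force'; python3 -c "
from m import *
print(shift((.5977,-.0142,.034)))"
```

```text
tcp_pos: [0.5983, -0.0145, 0.035]
contact_force: [-0.5, -0.2, -1.5]
tcp_pos: [0.5986, -0.0145, 0.035]
contact_force: [-0.3, -1.5, -1.7]
tcp_pos: [0.5989, -0.0144, 0.0349]
contact_force: [-0.4, -0.2, 0.2]
('turn', [0.04, -0.06, -0.02], 'shift', [-0.03, -0.02, 0.02], 'tcp', [0.5989, -0.0144, 0.0349], 'F', [-0.4, -0.2, 0.2], 'w', 0.522)
```

```bash
python3 -m jog '0.04 -0.06 0 -0.02 -0.02 0.08 -1;0 0 0 0 0 0 -1'; python3 -m jog '0 0 0 0 0 0.06 -1;0 0 0 0 0 0 -1'; python3 -c "
from m import *
print(shift((.5977,-.0142,.034)))
f=r.grab_frame('side'); cv2.imwrite('pics/s1.png',cv2.resize(f['image'][170:270,220:370,::-1],None,fx=4,fy=4))"
```

```text
time_s: 6.7
tcp_pos: [0.5995, -0.0145, 0.0352]
ee_rot: [[0.944, 0.331, 0.004], [0.331, -0.944, -0.002], [0.003, 0.003, -1.0]]
contact_force: [0.1, 0.8, -0.9]
grip_width: 0.519
time_s: 6.9
tcp_pos: [0.6, -0.0146, 0.0348]
ee_rot: [[0.943, 0.332, 0.005], [0.332, -0.943, -0.002], [0.004, 0.004, -1.0]]
contact_force: [0.1, 0.6, -1.4]
grip_width: 0.522
('turn', [0.04, -0.04, -0.01], 'shift', [-0.05, -0.03, 0.02], 'tcp', [0.6, -0.0146, 0.0348], 'F', [0.1, 0.6, -1.4], 'w', 0.522)
```

View pics/s1.png

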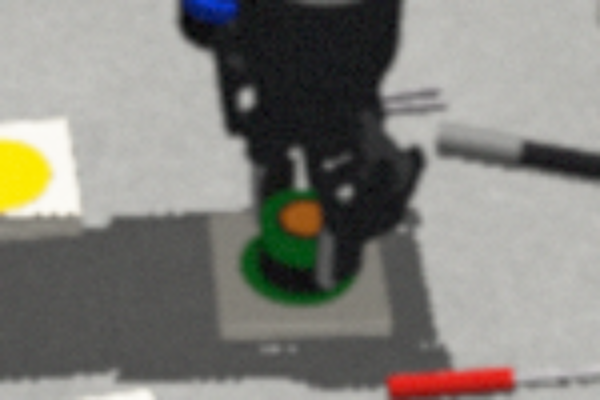

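In the crop the barrel sits on the green disc at about (300,250). TCP z has stopped at 0.035, which is the expected contact height, so I'm releasing it.

```bash
python3 -m jog '0 0 0 0 0 0 0.4;0 0 0 0 0 0 0.4;0 0 0 0 0 0 0.9;0 0 0 0 0 0 0.9;0 0 0 0 0 0 0.9' | grep grip; python3 -m jog '0 0 0 0 0 -0.5 0.9;0 0 0 0 0 -0.8 0.9;0 0 0 0 0 -1 0.9;0 0 0 0 0 -0.7 0.9;0 0 0 0 0 0 1'
python3 - <<'E'
from m import *
for c in ["wrist","side"]:
    f=r.grab_frame(c); print(c,circ(f,"green",.040,(.5987,-.0132),True))
f=r.grab_frame("top")
print(circ(f,"purple",.092,(.6254,.2055),True))
print(shift((.6254,.2055,.17)))
E
```

```text
grip_width: 0.951
time_s: 7.95
tcp_pos: [0.5983, -0.0142, 0.1556]
ee_rot: [[0.944, 0.331, -0.0], [0.331, -0.944, -0.001], [-0.0, 0.001, -1.0]]
contact_force: [-0.2, -0.6, -0.1]
grip_width: 1.0
wrist (array([ 0.60448789, -0.01207641]), array([0.02096868, 0.02237562]), 110)
side (array([ 0.58884683, -0.04902231]), array([0.01653987, 0.02306021]), 55)
(array([0.6253022 , 0.20433505]), array([0.01006552, 0.01075988]), 25)
('turn', [-0.04, 0.07, -0.02], 'shift', [2.49, -4.94, -0.48], 'tcp', [0.5965, -0.0138, 0.1508], 'F', [-1.0, 0.1, 0.0], 'w', 1.0)
```

```bash
cat >> m.py <<'E'
HUE["amber"]=(9,19)
E
python3 -m jog '0 0 0 0.4 -0.8 -0.3 1;0 0 0 0.45 -0.85 -0.2 1;0 0 0 0.45 -0.85 0 1;0 0 0 0.45 -0.85 0 1;0 0 0 0.45 -0.85 0 1;0 0 0 0.3 -0.6 0 1;0 0 0 0 0 0 1'
python3 - <<'E'
from m import *
f=r.grab_frame("wrist"); show("w3",f); print(circ(f,"purple",.092,(.6254,.2055),True))
print(shift((.6254,.2047,.12)))
f=r.grab_frame("side"); print(circ(f,"amber",.040,(.5987,-.0132)))
f=r.grab_frame("top"); print(circ(f,"amber",.040,(.5987,-.0132)))
E
```

```text
time_s: 8.8
tcp_pos: [0.6248, 0.2073, 0.1578]
ee_rot: [[0.944, 0.328, -0.029], [0.328, -0.945, 0.001], [-0.027, -0.01, -1.0]]
contact_force: [0.1, 0.1, 0.0]
grip_width: 1.0
(array([0.62415635, 0.20435262]), array([0.00895334, 0.00914499]), 80)
('turn', [-0.1, 0.27, -0.06], 'shift', [0.03, 0.04, 0.94], 'tcp', [0.6247, 0.2058, 0.1576], 'F', [0.2, 0.1, -0.0], 'w', 1.001)
(array([ 0.60083809, -0.01269457]), array([0.01071616, 0.01182008]), 28)
(array([ 0.60117319, -0.01430247]), array([0.01028113, 0.01081386]), 26)
```

```bash
python3 -m jog '-0.1 0.27 -0.06 0.03 0.05 0.5 1;0 0 0 0 0 0.5 1;0 0 0 0 0 0.4 1;0 0 0 0 0 0 1'; python3 -c "
from m import *
print(shift((.6248,.2044,.085)))"
```

```text
time_s: 9.35
tcp_pos: [0.627, 0.196, 0.1004]
ee_rot: [[0.946, 0.324, 0.002], [0.324, -0.946, -0.001], [0.002, 0.002, -1.0]]
contact_force: [-0.4, -0.9, 0.7]
grip_width: 1.0
('turn', [0.02, -0.02, -0.09], 'shift', [0.02, -0.22, 0.38], 'tcp', [0.627, 0.196, 0.1004], 'F', [-0.4, -0.9, 0.7], 'w', 1.0)
```

```bash
python3 -m jog '0.02 -0.02 -0.09 0.02 -0.22 0.1 1;0 0 0 0 0 0.2 1;0 0 0 0 0 0 1'; python3 -c "
from m import *
print(shift((.6248,.2044,.085)))"
```

```text
time_s: 9.65
tcp_pos: [0.6256, 0.2035, 0.0891]
ee_rot: [[0.943, 0.332, 0.001], [0.332, -0.943, 0.0], [0.001, 0.0, -1.0]]
contact_force: [0.5, 0.2, 0.3]
grip_width: 0.994
('turn', [0.0, -0.01, -0.01], 'shift', [-0.01, -0.03, 0.1], 'tcp', [0.6256, 0.2035, 0.0891], 'F', [0.5, 0.2, 0.3], 'w', 0.994)
```

```bash
python3 -m jog '0 0 0 -0.01 -0.03 0.1 0.3;0 0 0 0 0 0 0;0 0 0 0 0 0 -0.1;0 0 0 0 0 0 -1;0 0 0 0 0 0 -1;0 0 0 0 0 0 -1;0 0 0 0 0 0 -1;0 0 0 0 0 0 -1' 30; python3 -c "
from m import *
print(shift((.6248,.2044,.14)))"
```

```text
time_s: 10.45
tcp_pos: [0.6254, 0.2047, 0.0864]
ee_rot: [[0.943, 0.332, 0.004], [0.332, -0.943, 0.0], [0.004, 0.001, -1.0]]
contact_force: [-0.5, -0.5, -0.9]
grip_width: 0.365
('turn', [0.01, -0.04, -0.01], 'shift', [-0.01, 0.0, -1.34], 'tcp', [0.6254, 0.2047, 0.0864], 'F', [-0.5, -0.5, -0.9], 'w', 0.365)
```

```bash
python3 -m jog '0.01 -0.04 0 0 0 -0.4 -1;0 0 0 0 0 -0.6 -1;0 0 0 0 0 -0.3 -1;0 0 0 0 0 0 -1' | grep -E 'tcp|grip' && python3 -m jog '0 0 0 -0.3 -0.35 0 -1;0 0 0 -0.6 -0.67 0 -1;0 0 0 -0.65 -0.75 0 -1;0 0 0 -0.65 -0.75 0 -1;0 0 0 -0.65 -0.75 0 -1;0 0 0 -0.4 -0.5 0 -1;0 0 0 0 0 0 -1'; python3 -c "
from m import *
print(shift((.4413,.305,.07)))"
```

```text
tcp_pos: [0.6249, 0.2046, 0.139]
grip_width: 0.366
time_s: 11.55
tcp_pos: [0.4438, 0.3052, 0.1326]
ee_rot: [[0.944, 0.329, -0.01], [0.329, -0.944, -0.003], [-0.01, -0.001, -1.0]]
contact_force: [0.2, 0.1, -0.4]
grip_width: 0.364
('turn', [-0.01, 0.1, -0.04], 'shift', [-0.04, -0.02, 1.56], 'tcp', [0.4438, 0.3052, 0.1326], 'F', [0.2, 0.1, -0.4], 'w', 0.364)
```

```bash
python3 -m jog '0 0.1 -0.04 -0.04 -0.02 0.5 -1;0 0 0 0 0 0.7 -1;0 0 0 0 0 0.4 -1;0 0 0 0 0 0 -1;0 0 0 0 0 0 -1' | grep tcp
python3 - <<'E'
from m import *
f=r.grab_frame("wrist")
o=r.get_obs(); t=np.array(o["tcp_pos"]); print(circ(f,"purple",t[2]+.006,t[:2],True),circ(f,"amber",t[2]+.006,t[:2]))
print(shift((.4413,.305,.0345)))
E
```

```text
tcp_pos: [0.4428, 0.3044, 0.0648]
(array([0.44188462, 0.3046656 ]), array([0.00888981, 0.00902401]), 116) (array([0.44141641, 0.30454265]), array([0.00635709, 0.00647716]), 84)
('turn', [-0.0, -0.01, 0.01], 'shift', [-0.03, -0.03, 0.76], 'tcp', [0.4428, 0.3044, 0.0649], 'F', [0.9, -0.1, -0.8], 'w', 0.362)
```

Barrel centre relative to the pad is within 1 mm. I'm lowering it.

```bash
python3 -m jog '0 0 0 0 0 0.3 -1;0 0 0 0 0 0.3 -1;0 0 0 0 0 0.1 -1;0 0 0 0 0 0 -1' | grep tcp; python3 -c "
from m import *
print(shift((.4413,.305,.0345)))"
```

```text
tcp_pos: [0.444, 0.3044, 0.0359]
('turn', [-0.0, -0.03, 0.0], 'shift', [-0.06, -0.04, 0.04], 'tcp', [0.444, 0.3044, 0.0359], 'F', [-0.2, -0.2, -0.3], 'w', 0.362)
```

```bash
python3 -m jog '0 -0.03 0 -0.05 -0.03 0.03 -1;0 0 0 0 0 0 -1;0 0 0 0 0 0.06 -1;0 0 0 0 0 0 -1' | grep -E 'tcp|force'; python3 -m jog '0 0 0 0 0 0 -0.1;0 0 0 0 0 0 0.1;0 0 0 0 0 0 0.9;0 0 0 0 0 0 0.9;0 0 0 0 0 0 0.9;0 0 0 0 0 0 0.9' | grep -E 'tcp|grip'; python3 -m jog '0 0 0 0 0 -0.5 0.9;0 0 0 0 0 -0.8 0.9;0 0 0 0 0 -1 0.9;0 0 0 0 0 -0.7 0.9;0 0 0 0 0 0 1' |grep tcp
python3 - <<'E'
from m import *
for c in ["wrist","side","top"]:
    f=r.grab_frame(c); b=circ(f,"amber",.040,(.4413,.305)); print(c,b and b[0])
    b=circ(f,"yellow",.062,(.6254,.2055),True); print(c,b and b[0])
    if c=="wrist": show("w4",f)
print(shift((.625,.2045,.14)))
E
```

```text
tcp_pos: [0.4422, 0.3054, 0.0347]
contact_force: [0.2, 0.5, -0.9]
tcp_pos: [0.4426, 0.3056, 0.035]
grip_width: 0.946
tcp_pos: [0.4416, 0.3051, 0.1583]
wrist [0.44088955 0.30545544]
wrist None
side None
side [0.62631367 0.20555378]
top [0.44305728 0.30506116]
top [0.62587612 0.20300018]
('turn', [0.0, 0.07, 0.01], 'shift', [3.53, 3.9, 0.32], 'tcp', [0.4398, 0.3043, 0.1539], 'F', [-0.2, -0.2, 0.1], 'w', 1.001)
```

View pics/w4.png

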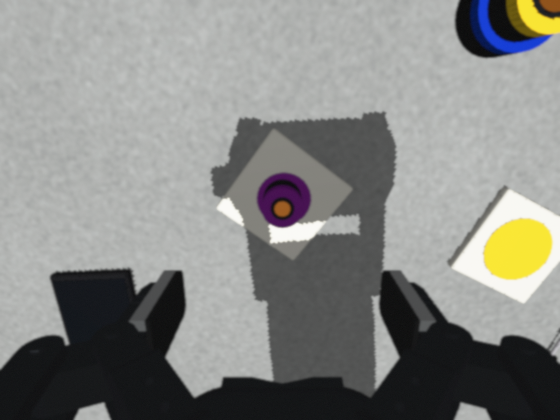

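The purple barrel stands upright in the middle of its disc at (284,200). Yellow is next.

```bash
python3 -m jog '0 0.07 0 0.4 0.45 0 1;0 0 0 0.65 0.72 0 1;0 0 0 0.65 0.72 0 1;0 0 0 0.65 0.72 0 1;0 0 0 0.65 0.72 0 1;0 0 0 0.4 0.4 0 1;0 0 0 0 0 0 1' |grep tcp
python3 - <<'E'
from m import *
f=r.grab_frame("wrist"); b=circ(f,"yellow",.062,(.6254,.2055),True); print(b and b[0])
print(shift((.626,.204,.08)))
E
```

```text
tcp_pos: [0.6196, 0.2044, 0.1394]
[0.62463506 0.20304596]
('turn', [-0.03, 0.21, 0.03], 'shift', [0.2, 0.1, 1.47], 'tcp', [0.6183, 0.2052, 0.1392], 'F', [-0.7, 0.9, -0.6], 'w', 0.999)
```

```bash
python3 -m jog '-0.03 0.21 0.03 0.2 0.1 0.3 1;0 0 0 0 0 0.5 1;0 0 0 0 0 0.5 1;0 0 0 0 0 0 1'|grep tcp; python3 -c "
from m import *
print(shift((.6253,.2035,.056)))"
```

```text
tcp_pos: [0.6222, 0.2067, 0.0819]
('turn', [-0.02, 0.05, 0.03], 'shift', [0.05, 0.1, 0.65], 'tcp', [0.6222, 0.2067, 0.0819], 'F', [-0.5, 0.4, -0.6], 'w', 0.997)
```

```bash
python3 -m jog '-0.02 0.05 0.03 0.05 0.1 0.3 1;0 0 0 0 0 0.32 1;0 0 0 0 0 0 1'|grep tcp; python3 -c "
from m import *
print(shift((.6253,.2035,.056)))"
```

```text
tcp_pos: [0.6245, 0.2047, 0.0562]
('turn', [0.0, -0.0, 0.01], 'shift', [0.01, 0.04, 0.01], 'tcp', [0.6245, 0.2047, 0.0562], 'F', [0.2, 0.8, -0.3], 'w', 1.004)
```

```bash
python3 -m jog '0 0 0 0.01 0.04 0.01 0.4;0 0 0 0 0 0 0.2;0 0 0 0 0 0 -1;0 0 0 0 0 0 -1;0 0 0 0 0 0 -1;0 0 0 0 0 0 -1;0 0 0 0 0 0 -1' 35|grep -E 'tcp|grip'; python3 -m jog '0 0 0 0 0 -0.4 -1;0 0 0 0 0 -0.7 -1;0 0 0 0 0 -0.7 -1;0 0 0 0 0 0 -1' | grep -E 'tcp|grip'; python3 -c "
from m import *
print(shift((.4665,.0933,.11)))"
```

```text
tcp_pos: [0.6263, 0.2034, 0.0578]
grip_width: 0.527
tcp_pos: [0.6261, 0.2034, 0.135]
grip_width: 0.523
('turn', [0.01, -0.03, 0.01], 'shift', [-4.68, 1.26, 0.61], 'tcp', [0.6261, 0.2034, 0.135], 'F', [0.1, 0.4, -1.2], 'w', 0.523)
```

```bash
python3 -m jog '0 0 0 -0.4 0.1 0 -1;0 0 0 -0.8 0.22 0 -1;0 0 0 -0.9 0.25 0 -1;0 0 0 -0.9 0.25 0 -1;0 0 0 -0.9 0.25 0 -1;0 0 0 -0.7 0.17 0.2 -1;0 0 0 0 0 0 -1' | grep -E 'tcp|grip'; python3 -c "
from m import *
print(shift((.4665,.0933,.07)))"
```

```text
tcp_pos: [0.4623, 0.0921, 0.1269]
grip_width: 0.527
('turn', [0.02, -0.06, 0.02], 'shift', [0.1, 0.01, 1.42], 'tcp', [0.4623, 0.0921, 0.1269], 'F', [0.6, 0.4, -0.7], 'w', 0.527)
```

```bash
python3 -m jog '0.02 -0.06 0.02 0.08 0.01 0.4 -1;0 0 0 0 0 0.6 -1;0 0 0 0 0 0.4 -1;0 0 0 0 0 0 -1;0 0 0 0 0 0 -1' | grep tcp
python3 - <<'E'
from m import *
f=r.grab_frame("wrist")
o=r.get_obs(); t=np.array(o["tcp_pos"]); print(circ(f,"yellow",t[2]+.0045,t[:2],True),circ(f,"amber",t[2]+.0045,t[:2]))
print(shift((.4665,.0933,.0365)))
E
```

```text
tcp_pos: [0.4685, 0.0932, 0.0719]
(array([0.4669168 , 0.09322776]), array([0.01413443, 0.01428876]), 183) (array([0.46652681, 0.09311686]), array([0.01190613, 0.01192961]), 152)
('turn', [0.02, -0.05, -0.01], 'shift', [-0.05, -0.02, 0.89], 'tcp', [0.4684, 0.0932, 0.0719], 'F', [0.1, 0.4, -1.0], 'w', 0.525)
```

```bash
python3 -m jog '0.02 -0.05 0 0 0 0.3 -1;0 0 0 0 0 0.35 -1;0 0 0 0 0 0.15 -1;0 0 0 0 0 0 -1' | grep tcp; python3 -c "
from m import *
print(shift((.468,.0932,.0358)))"
```

```text
tcp_pos: [0.4702, 0.0934, 0.0399]
('turn', [0.01, -0.04, -0.0], 'shift', [-0.05, -0.01, 0.1], 'tcp', [0.4702, 0.0934, 0.0399], 'F', [-0.4, 0.0, -0.7], 'w', 0.527)
```

```bash
python3 -m jog '0.01 -0.04 0 -0.05 -0.01 0.08 -1;0 0 0 0 0 0 -1;0 0 0 0 0 0.04 -1;0 0 0 0 0 0 -1' | grep -E 'tcp|force'; python3 -c "
from m import *
print(shift((.468,.0932,.0358)))"
```

```text
tcp_pos: [0.4687, 0.0931, 0.0358]
contact_force: [-0.0, -0.2, -1.3]
('turn', [0.0, -0.01, -0.0], 'shift', [-0.01, -0.01, -0.0], 'tcp', [0.4687, 0.0931, 0.0358], 'F', [-0.0, -0.2, -1.3], 'w', 0.529)
```

```bash
python3 -m jog '0 0 0 0 0 0.05 -1;0 0 0 0 0 0 -1' | grep -E 'tcp|force'; python3 -m jog '0 0 0 0 0 0 0.2;0 0 0 0 0 0 0.4;0 0 0 0 0 0 0.9;0 0 0 0 0 0 0.9;0 0 0 0 0 0 0.9' | grep -E 'tcp|grip'; python3 -m jog '0 0 0 0 0 -0.5 0.9;0 0 0 0 0 -0.8 0.9;0 0 0 0 0 -1 0.9;0 0 0 0 0 -0.7 0.9;0 0 0 0 0 0 1' |grep tcp
python3 - <<'E'
from m import *
for c in ["wrist","side","top"]:
    f=r.grab_frame(c); b=circ(f,"amber",.040,(.4665,.0933)); print(c,b and b[0])
    b=circ(f,"blue",.032,(.6254,.2055),True); print(c,b and b[0:2])
print(shift((.6255,.204,.13)))
E
```

```text
tcp_pos: [0.4693, 0.0931, 0.0354]
contact_force: [-0.9, 0.3, -0.8]
tcp_pos: [0.4696, 0.0931, 0.0355]
grip_width: 0.952
tcp_pos: [0.4685, 0.093, 0.159]
wrist [0.4678478  0.09303042]
wrist None
side [0.46902168 0.09521771]
side (array([0.62691313, 0.20534238]), array([0.02046348, 0.02245865]))
top None
top (array([0.62638975, 0.20224872]), array([0.0217912 , 0.02209999]))
('turn', [-0.02, 0.06, -0.0], 'shift', [4.67, -1.29, 0.6], 'tcp', [0.4666, 0.0931, 0.155], 'F', [-0.3, 0.4, -0.7], 'w', 1.001)
```

```bash
python3 -m jog '-0.02 0.06 0 0.5 -0.15 0 1;0 0 0 0.9 -0.25 0 1;0 0 0 0.9 -0.25 0 1;0 0 0 0.9 -0.25 0 1;0 0 0 0.8 -0.22 0.2 1;0 0 0 0.6 -0.15 0.2 1;0 0 0 0 0 0 1' |grep tcp
python3 - <<'E'
from m import *
f=r.grab_frame("wrist"); b=circ(f,"blue",.032,(.6254,.2055),True); print(b and b[0])
print(shift((.626,.204,.06)))
E
```

```text
tcp_pos: [0.6241, 0.2056, 0.1235]
[0.62557661 0.20213706]
('turn', [-0.05, 0.19, -0.03], 'shift', [0.09, 0.05, 1.59], 'tcp', [0.6232, 0.205, 0.1238], 'F', [-0.3, -0.1, -0.5], 'w', 0.998)
```

Target for blue is (.626, .203). I'll descend to z 0.06, then correct.

```bash
python3 -m jog '-0.05 0.19 -0.03 0.09 0.05 0.5 1;0 0 0 0 0 0.5 1;0 0 0 0 0 0.3 1;0 0 0 0 0 0 1'|grep tcp; python3 -c "
from m import *
print(shift((.626,.203,.045)))"
```

```text
tcp_pos: [0.6242, 0.2024, 0.0677]
('turn', [-0.0, 0.05, -0.0], 'shift', [0.05, 0.0, 0.57], 'tcp', [0.6242, 0.2024, 0.0677], 'F', [-0.7, -0.6, 0.5], 'w', 0.999)
```

```bash
python3 -m jog '0 0.05 0 0.05 0 0.4 1;0 0 0 0 0 0.4 1;0 0 0 0 0 0.2 1;0 0 0 0 0 0 1'|grep -E 'tcp|force'; python3 -c "
from m import *
print(shift((.626,.203,.0245)))"
```

```text
tcp_pos: [0.6263, 0.2024, 0.0282]
contact_force: [-0.7, 0.2, 1.2]
('turn', [0.0, -0.02, -0.01], 'shift', [-0.0, -0.02, 0.09], 'tcp', [0.6263, 0.2024, 0.0282], 'F', [-0.7, 0.2, 1.2], 'w', 1.002)
```

```bash
python3 -m jog '0 0 0 0 -0.02 0.1 0.7;0 0 0 0 0 0 0.5;0 0 0 0 0 0 -1;0 0 0 0 0 0 -1;0 0 0 0 0 0 -1;0 0 0 0 0 0 -1;0 0 0 0 0 0 -1' 40|grep -E 'tcp|grip'; python3 -m jog '0 0 0 0 0 -0.4 -1;0 0 0 0 0 -0.7 -1;0 0 0 0 0 -0.9 -1;0 0 0 0 0 -0.5 -1;0 0 0 0 0 0 -1' | grep -E 'tcp|grip|force'; python3 -c "
from m import *
print(shift((.6042,-.1992,.12)))"
```

```text
tcp_pos: [0.6269, 0.2034, 0.0262]
grip_width: 0.684
tcp_pos: [0.6263, 0.2033, 0.1335]
contact_force: [-0.2, -0.1, -2.1]
grip_width: 0.686
('turn', [0.01, -0.05, -0.01], 'shift', [-3.87, 9.31, 0.32], 'tcp', [0.6263, 0.2033, 0.1335], 'F', [-0.2, -0.1, -2.1], 'w', 0.686)
```

```bash
python3 -m jog '0 -0.05 0 -0.2 0.45 0 -1;0 0 0 -0.35 0.85 0 -1;0 0 0 -0.38 0.9 0 -1;0 0 0 -0.38 0.9 0 -1;0 0 0 -0.38 0.9 0 -1;0 0 0 -0.38 0.9 0 -1;0 0 0 -0.38 0.9 0 -1;0 0 0 -0.38 0.9 0 -1' | grep -E 'tcp|grip'; python3 -c "
from m import *
print(shift((.6042,-.1992,.11)))"
```

```text
tcp_pos: [0.6029, -0.0986, 0.1271]
grip_width: 0.683
('turn', [-0.04, 0.09, 0.04], 'shift', [-0.81, 2.38, 0.43], 'tcp', [0.6029, -0.0986, 0.1271], 'F', [0.4, 0.3, -0.7], 'w', 0.683)
```

```bash
python3 -m jog '-0.04 0.09 0.04 -0.28 0.8 0.1 -1;0 0 0 -0.28 0.75 0.1 -1;0 0 0 -0.2 0.45 0.1 -1;0 0 0 0 0 0 -1' | grep -E 'tcp|grip'; python3 -c "
from m import *
print(shift((.6042,-.1992,.075)))"
```

```text
tcp_pos: [0.5955, -0.1957, 0.1103]
grip_width: 0.686
('turn', [-0.04, 0.06, -0.08], 'shift', [0.18, 0.16, 0.88], 'tcp', [0.5955, -0.1957, 0.1103], 'F', [-0.1, 0.1, -1.5], 'w', 0.686)
```

```bash
python3 -m jog '-0.04 0.06 -0.08 0.18 0.12 0.3 -1;0 0 0 0 0 0.5 -1;0 0 0 0 0 0 -1;0 0 0 0 0 0 -1' | grep tcp
python3 - <<'E'
from m import *
f=r.grab_frame("wrist")
o=r.get_obs(); t=np.array(o["tcp_pos"]); print(circ(f,"blue",t[2]+.006,t[:2],True),circ(f,"amber",t[2]+.006,t[:2]))
print(shift((.6042,-.1992,.0365)))
E
```

```text
tcp_pos: [0.6037, -0.1966, 0.0743]
(array([ 0.60188672, -0.19665675]), array([0.02065205, 0.02092677]), 268) (array([ 0.60149409, -0.19680847]), array([0.01853999, 0.018695  ]), 240)
('turn', [-0.03, 0.01, 0.02], 'shift', [-0.0, 0.07, 0.94], 'tcp', [0.6034, -0.1964, 0.0741], 'F', [-0.2, 0.2, -2.2], 'w', 0.686)
```

```bash
python3 -m jog '-0.03 0.01 0.02 0.05 0.07 0.3 -1;0 0 0 0 0 0.4 -1;0 0 0 0 0 0.15 -1;0 0 0 0 0 0 -1' | grep tcp; python3 -c "
from m import *
print(shift((.606,-.199,.0362)))"
```

```text
tcp_pos: [0.6079, -0.198, 0.0396]
('turn', [0.03, -0.02, 0.02], 'shift', [-0.05, 0.01, 0.09], 'tcp', [0.6079, -0.198, 0.0396], 'F', [-0.0, 0.2, -1.4], 'w', 0.687)
```

```bash
python3 -m jog '0.03 -0.02 0.02 -0.05 0.01 0.07 -1;0 0 0 0 0 0 -1;0 0 0 0 0 0.04 -1;0 0 0 0 0 0 -1' | grep -E 'tcp|force'; python3 -m jog '0 0 0 0 0 0.05 -1;0 0 0 0 0 0 -1'| grep -E 'tcp|force';  python3 -c "
from m import *
print(shift((.606,-.199,.0362)))"
```

```text
tcp_pos: [0.6068, -0.1994, 0.0364]
contact_force: [0.5, 0.6, -1.3]
tcp_pos: [0.6073, -0.1998, 0.0362]
contact_force: [0.2, 0.8, -1.4]
('turn', [0.03, -0.03, -0.0], 'shift', [-0.02, -0.03, 0.0], 'tcp', [0.6073, -0.1998, 0.0362], 'F', [0.2, 0.8, -1.4], 'w', 0.685)
```

```bash
python3 -m jog '0 0 0 0 0 0.05 -1;0 0 0 0 0 0 -1'| grep -E 'tcp|force'; python3 -m jog '0 0 0 0 0 0 0.5;0 0 0 0 0 0 0.6;0 0 0 0 0 0 1;0 0 0 0 0 0 1;0 0 0 0 0 0 1' | grep -E 'tcp|grip'; python3 -m jog '0 0 0 0 0 -0.4 1;0 0 0 0 0 -0.7 1;0 0 0 0 0 -0.9 1;0 0 0 0 0 -0.6 1;0 0 0 0 0 0 1' |grep tcp
python3 - <<'E'
from m import *
for c in ["wrist","side","top"]:
    f=r.grab_frame(c); b=circ(f,"amber",.042,(.6042,-.1992)); print(c,b and b[0])
    b=circ(f,"red",.032,(.4515,-.285),True); print(c,b and b[0:2])
print(shift((.4515,-.285,.12)))
E
```

```text
tcp_pos: [0.6077, -0.2, 0.0361]
contact_force: [0.8, 0.1, -2.4]
tcp_pos: [0.6079, -0.2001, 0.0358]
grip_width: 0.998
tcp_pos: [0.6073, -0.1997, 0.1476]
wrist [ 0.60591396 -0.20018794]
wrist None
side [ 0.6077772 -0.1990248]
side (array([ 0.45271743, -0.28366785]), array([0.0197158 , 0.01994022]))
top None
top (array([ 0.45228623, -0.28469536]), array([0.02143223, 0.02236831]))
('turn', [0.0, 0.0, -0.0], 'shift', [-4.35, 0.75, 0.56], 'tcp', [0.6058, -0.199, 0.1425], 'F', [-0.3, 0.1, -0.3], 'w', 1.001)
```

Blue sits within about 2–3 mm of the middle. Red is last.

```bash
python3 -m jog '0 0 0 -0.5 0.08 0 1;0 0 0 -0.9 0.15 0 1;0 0 0 -0.9 0.15 0 1;0 0 0 -0.9 0.15 0.1 1;0 0 0 -0.7 0.12 0.2 1;0 0 0 -0.4 0.08 0.2 1;0 0 0 0 0 0 1' |grep tcp
python3 - <<'E'
from m import *
f=r.grab_frame("wrist"); b=circ(f,"red",.032,(.4515,-.285),True); print(b and b[0])
print(shift((.452,-.2845,.06)))
E
```

```text
tcp_pos: [0.444, -0.2827, 0.1126]
[ 0.45143784 -0.28479297]
('turn', [-0.14, 0.08, 0.02], 'shift', [0.16, 0.12, 1.32], 'tcp', [0.445, -0.2825, 0.1131], 'F', [0.1, -0.1, -0.5], 'w', 1.0)
```

```bash
python3 -m jog '-0.14 0.08 0.02 0.16 0.1 0.4 1;0 0 0 0 0 0.5 1;0 0 0 0 0 0.2 1;0 0 0 0 0 0 1'|grep tcp; python3 -c "
from m import *
print(shift((.452,-.2845,.045)))"
```

```text
tcp_pos: [0.4552, -0.2823, 0.0675]
('turn', [0.01, -0.01, 0.02], 'shift', [-0.09, 0.02, 0.56], 'tcp', [0.4552, -0.2823, 0.0675], 'F', [-0.2, 0.1, 0.4], 'w', 1.002)
```

```bash
python3 -m jog '0 0 0.02 -0.09 0.02 0.4 1;0 0 0 0 0 0.4 1;0 0 0 0 0 0.2 1;0 0 0 0 0 0 1'|grep -E 'tcp|force'; python3 -c "
from m import *
print(shift((.452,-.2845,.0245)))"
```

```text
tcp_pos: [0.4546, -0.2842, 0.0289]
contact_force: [0.4, 0.2, 0.5]
('turn', [0.04, -0.02, 0.02], 'shift', [-0.06, -0.02, 0.11], 'tcp', [0.4546, -0.2842, 0.0289], 'F', [0.4, 0.2, 0.5], 'w', 0.998)
```

```bash
python3 -m jog '0.04 -0.02 0.02 -0.06 -0.02 0.11 1;0 0 0 0 0 0 0.7;0 0 0 0 0 0 -1;0 0 0 0 0 0 -1;0 0 0 0 0 0 -1;0 0 0 0 0 0 -1;0 0 0 0 0 0 -1' 40|grep -E 'tcp|grip'; python3 -m jog '0 0 0 0 0 -0.4 -1;0 0 0 0 0 -0.7 -1;0 0 0 0 0 -0.7 -1;0 0 0 0 0 0 -1' | grep -E 'tcp|grip|force'; python3 -c "
from m import *
print(shift((.4615,-.1148,.10)))"
```

```text
tcp_pos: [0.4531, -0.2849, 0.0267]
grip_width: 0.688
tcp_pos: [0.4523, -0.2843, 0.1]
contact_force: [0.3, -0.4, -1.7]
grip_width: 0.686
('turn', [-0.0, -0.0, -0.0], 'shift', [1.63, -3.92, 0.0], 'tcp', [0.4523, -0.2843, 0.1], 'F', [0.3, -0.4, -1.7], 'w', 0.686)
```

```bash
python3 -m jog '0 0 0 0.2 -0.45 0 -1;0 0 0 0.34 -0.82 0 -1;0 0 0 0.36 -0.86 0 -1;0 0 0 0.36 -0.86 0 -1;0 0 0 0.3 -0.7 0 -1;0 0 0 0 0 0 -1' | grep -E 'tcp|grip'; python3 -c "
from m import *
print(shift((.4615,-.1148,.075)))"
```

```text
tcp_pos: [0.4586, -0.1136, 0.094]
grip_width: 0.686
('turn', [-0.08, 0.05, -0.02], 'shift', [0.06, 0.06, 0.48], 'tcp', [0.4586, -0.1136, 0.094], 'F', [1.4, -0.9, -2.8], 'w', 0.686)
```

```bash
python3 -m jog '-0.08 0.05 -0.02 0.06 0.04 0.4 -1;0 0 0 0 0 0 -1;0 0 0 0 0 0 -1' | grep tcp
python3 - <<'E'
from m import *
f=r.grab_frame("wrist")
o=r.get_obs(); t=np.array(o["tcp_pos"]); print(circ(f,"red",t[2]+.006,t[:2],True),circ(f,"amber",t[2]+.006,t[:2]))
print(shift((.4615,-.1148,.0365)))
E
```

```text
tcp_pos: [0.46, -0.112, 0.0759]
(array([ 0.4588771 , -0.11180654]), array([0.02050921, 0.02074585]), 267) (array([ 0.45846753, -0.11196547]), array([0.01839287, 0.01853168]), 239)
('turn', [-0.02, 0.02, 0.02], 'shift', [0.02, 0.08, 0.98], 'tcp', [0.4599, -0.112, 0.0758], 'F', [0.1, 0.3, -1.8], 'w', 0.686)
```

```bash
python3 -m jog '-0.02 0.02 0.02 0.02 0.08 0.3 -1;0 0 0 0 0 0.4 -1;0 0 0 0 0 0.2 -1;0 0 0 0 0 0 -1' | grep tcp; python3 -c "
from m import *
print(shift((.4615,-.1148,.0364)))"
```

```text
tcp_pos: [0.4621, -0.1166, 0.038]
('turn', [0.01, -0.01, -0.02], 'shift', [0.0, -0.05, 0.04], 'tcp', [0.4621, -0.1166, 0.038], 'F', [0.0, 0.1, -1.7], 'w', 0.686)
```

```bash
python3 -m jog '0 0 0 0 -0.04 0.03 -1;0 0 0 0 0 0 -1;0 0 0 0 0 0.04 -1;0 0 0 0 0 0 -1;0 0 0 0 0 0.05 -1;0 0 0 0 0 0 -1' | grep -E 'tcp|force'; python3 -c "
from m import *
print(shift((.4615,-.1148,.0364)))"
```

```text
tcp_pos: [0.463, -0.1159, 0.0368]
contact_force: [0.3, -0.2, -1.2]
('turn', [0.04, -0.04, -0.02], 'shift', [-0.03, -0.04, 0.01], 'tcp', [0.463, -0.1159, 0.0368], 'F', [0.3, -0.2, -1.2], 'w', 0.688)
```

```bash
python3 -m jog '0.03 -0.03 0 -0.03 -0.03 0.05 -1;0 0 0 0 0 0 -1'| grep -E 'tcp|force'; python3 -m jog '0 0 0 0 0 0 0.5;0 0 0 0 0 0 0.6;0 0 0 0 0 0 1;0 0 0 0 0 0 1;0 0 0 0 0 0 1' | grep -E 'tcp|grip'; python3 -m jog '0 0 0 0 0 -0.4 1;0 0 0 0 0 -0.7 1;0 0 0 0 0 -0.9 1;0 0 0 0 0 -0.9 1;0 0 0 0 0 0 1' |grep tcp; python3 -m jog '0 0 0 -0.5 0.4 -0.5 1;0 0 0 -0.8 0.5 -0.5 1;0 0 0 -0.8 0.5 0 1;0 0 0 -0.8 0.5 0 1;0 0 0 -0.8 0.5 0 1;0 0 0 -0.8 0.5 0 1;0 0 0 0 0 0 1' |grep tcp
python3 - <<'E'
from m import *
D={"red":(.4615,-.1148,.042),"blue":(.6042,-.1992,.042),"yellow":(.4665,.0933,.04),"green":(.5987,-.0132,.04),"purple":(.4413,.305,.04)}
for c in ["side","top"]:
    f=r.grab_frame(c); show(c+"9",f)
    for n,p in D.items():
        b=circ(f,"amber",p[2],p[:2]); print(c,n,b and ((b[0]-p[:2])*1e3).round(1))
E
```

```text
tcp_pos: [0.4632, -0.116, 0.0367]
contact_force: [0.0, -0.3, -0.8]
tcp_pos: [0.4631, -0.1159, 0.0362]
grip_width: 0.997
tcp_pos: [0.4618, -0.1153, 0.1553]
tcp_pos: [0.3246, -0.2891, 0.193]
side red [1.5 0.3]
side blue [3.4 0.5]
side yellow [2.1 1.6]
side green [2.1 0.5]
side purple None
top red [ 1.6 -1.2]
top blue [ 3.2 -1.3]
top yellow [ 2.9 -0.2]
top green [ 2.5 -0.8]
top purple [1.6 1.7]
```

View pics/side9.png

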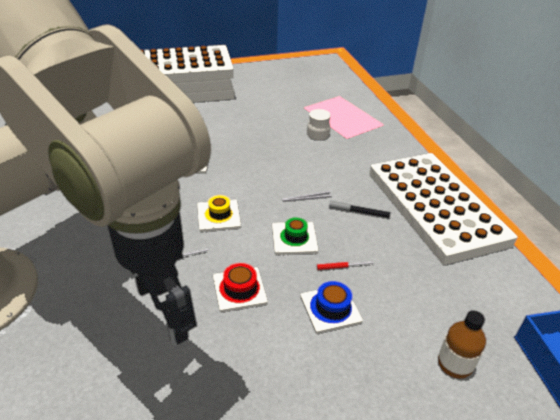

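View pics/top9.png

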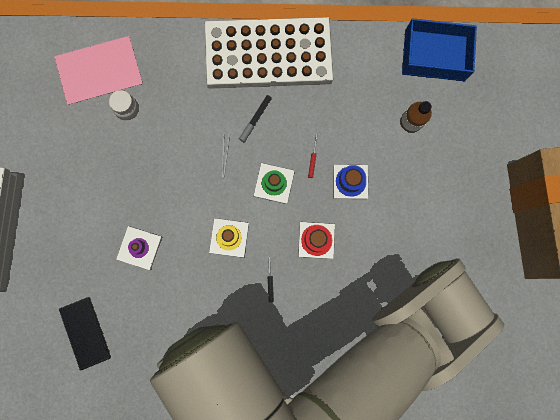

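All five barrels stand upright on their discs: red (317,240), blue (352,179), yellow (228,237), green (274,182) and purple (139,247) in the top view. The gripper is clear of everything, so I'm handing in.

```bash
python3 -c "
from station import r
print(r.get_obs()['time_s']); print(r.finish_job())"
```

```text
33.45
the job is handed in; nothing more can be done
None
```

I took both stacks apart from the top down and set all five barrels on the pads of their own colour. I placed green, purple, yellow, blue and red in that order, let each go, and handed in at 33.5 s with the gripper clear.

**Final position check:** the top and side pictures after the last release show every barrel standing upright on its disc. These are the measured offsets from each disc centre:

| Barrel | Offset |
|---|---|
| red | about 2 mm |
| green | about 2–3 mm |
| purple | about 2 mm |
| yellow | about 3 mm |
| blue | about 3.5 mm |

- **Shared lean:** all five offsets point towards +x. Part of that may be camera calibration error, which is good to about 2 mm. I left blue where it was, because moving it again was riskier than the offset.
- **Purple:** the arm hid it in the last side picture, so its final check rests on the top camera. The wrist view just after its release agreed.
- **Contact on lowering:** the wrist force rose too little to show contact, so I judged it by TCP height. Each barrel was released once the TCP had come down to its expected height.

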